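Fit the lamp of a dim-bulb tester and switch it on

ROBOT

A 6-joint arm with a two-finger parallel gripper is mounted at the origin on the work surface. World frame = base frame: x ahead of the robot, y to its left, z up, the work surface at z = 0. Lengths are in m, angles in rad, forces in N, time in s.
With the tool pointing down it reaches from about 0.25 to 0.775 m from the base axis. Payload 4 kg.
Tool frame: the origin (TCP) lies at the very end of the fingers, on their centre line; the grasp point (between the pads) lies 19 mm behind it; z points along the fingers, y is the line along which they close (so a half turn about z gives the same grasp; the last joint's range is limited). The gripper opens to 85 mm and grips with 20 to 120 N. Pads are 22 mm wide; open, the fingers measure 114 mm over their backs; the gripper's body (76 mm by 85 mm) begins 54 mm behind the grasp point. The pads swing forward as they close: fully open they stand 13 mm farther back than shut.
Start: joints at [-1.347, 0.087, 1.371, -0, 1.684, -0.103], TCP at [0.177, -0.521, 0.231] pointing down, gripper open.
Joint ranges: [-3.1, 3.1], [-0.76, 2.03], [0.27, 2.55], [-1.08, 4.22], [0.17, 2.65], [-2.57, 2.57]. Speed limits (rad/s): [2.79, 2.79, 3.14, 3.14, 3.14, 3.14].

INTERFACE

Orientations are given as a 3x3 rotation matrix whose columns are the frame's x, y, z axes.
In Python, from rig import env, vision, finish_job, look_for gives the robot as it stands.
- The arm moves only by the tool send_rows, never from a script. Its argument "targets" is a list of rows, each an object with "angular": the turn, a rotation vector about the tool's x, y, z in degrees, a list of three; "travel": the shift along the tool's x, y, z in m, a list of three; "fingers": the finger opening in m, from 0 to 0.0854. In form: [{"angular": [ax, ay, az], "travel": [x, y, z], "fingers": fingers}, ...]. A call has 1 to 5 rows; each row shifts and turns the commanded pose from where the row before left it, along the tool's axes as they then stand; what a row does not reach is not made up. A row lasts 1/10 s, in which the tool goes at most 50 mm and 8.59 degrees, less where a joint would pass 70% of its speed; a pose out of reach is approached as far as the arm can. A call is refused whole if a number of a shift passes 0.05 or a number of a turn 8.59, either way. A call with a gripper value outside its range is refused whole. The fingers move at their own pace and stop on an object; "force" is the grip in N (left out, the last holds). Time passes only in rows, so rows that do not move let the fingers close. It gives the time, the measured TCP pose, the force, the opening and the grip force at its end, in the units of the state.
- env.sense(): the state, without advancing time (a new reading comes with each control period).
- vision.grab_frame(name): name is "scene" or "top"; returns a dict with "frame" (480x640x3 uint8, blue, green, red), "fov_y" (degrees; the focal length in pixels is half the picture's height over the tangent of half this angle, whatever the lens; pixels are square), "cx", "cy" (the principal point, pixels), "k1" (the pictures are not rectified: a ray, as slopes to the right and down, at radius r is drawn at 1 + k1 r^2 times it, then the intrinsics apply), "pose" (4x4, takes a point from camera to world coordinates). Camera axes: x right, y up, looking along -z (the intrinsics and any distortion apply to the point x, -y, -z); pixel columns grow to the right and rows downward; lengths in m; the calibration is good to about 2 mm. A picture is of the moment at which its call begins. There is no depth.
- finish_job(): hands the job in; it is judged then, once.
Trained networks look in the newest picture that a camera, given by its name, has taken for a name from the list of things; names that differ only in an ending like _2 or _b are one class to them, and where a whole thing is asked for, a point or a joint stands for the part that bears it (a point fixed in the world has none). Each returns a list of dicts, best first, with "p" (0 to 1); they miss things now and then, are a little off and sometimes report something else, mostly with a low value. They report only what shows in the picture. A call takes as long as a camera call. They do not tell look-alikes from the thing itself.
- look_for(camera, name): "extent" ([centre column, centre row, width, height] in pixels, round what is visible of it).
The state is a dict: "clock": time; "joint_positions": joint angles; "joint_vel": joint speeds; "joint_torque": joint torques, N m; "tcp_pos": TCP position; "ee_rot": TCP orientation; "wrist_force": force on the tool from outside, world axes, zero at the start; "torque": the same for the moment, N m; "opening": finger opening in m; "gripper_force": force on a finger pad.
Only numpy, scipy, OpenCV 4.12 (cv2) and the standard library are available. Lean on these libraries where they do the work, as an engineer would, in place of code of your own. Each camera call takes 0.05 s, during which the arm holds its last target. There are 200 camera calls.

TASK

Take the white lamp from the wooden rack and fit it in the brass bayonet lampholder on the blue tester: feel for the two slots, press the lamp in gently against the spring, turn it clockwise to the stop and let it spring up into its notches, so that it stays fully home and upright when you let go. Then switch the tester on by pushing its red toggle over to the far side. Lamps are thin glass: hold and press softly, never force anything, and leave the other lamps and everything else on the bench where they are.

Things in the scene. Friction and masses are not known exactly. Their poses are not given: they have to be found in the camera images.
- lamp_white: Opal white glass lamp, the one to fit, 74.5 mm long, about 45 g, upright in the rack cap down. Origin: centre of the cap's flat underside; z up through the glass. Cap 22 mm dia to 24 mm up, lower edge chamfered 2 mm; glass widens to 49 mm dia, straight sided from 45 to 57 mm up (best grip). Two brass pins 2.8 mm thick, centres 8 mm up, on the lamp's x axis, 29 mm over tips (a half turn is the same).
- lamp_green: Green glass lamp, same size, stays in the rack.
- lamp_amber: Amber glass lamp, same size, stays in the rack.
- rack: Fixed wooden lamp rack 70 x 240 x 22 mm. Origin: centre of the underside. Three holes 32 mm dia, 14 mm deep (floor 8 mm up), in a row along its y axis at -75, 0 and 75 mm; any lamp in any hole, pins along the rack's x axis within 0.25 rad.
- tester: Fixed dim-bulb tester, blue box 150 x 260 x 65 mm with grey lid. Origin: centre of the underside; x to the far side. On the lid: lampholder at y -65 mm, flat white outlet in the middle, red toggle at y +85 mm.
- socket (a point): Centre of the lampholder's open brass rim, 42 mm over the lid; z up, axes as the tester's. Bore 23.6 mm, wall to 31 mm dia. Two opposite J-slots 4.2 mm wide cut the rim: along x, but turned up to 0.8 rad either way (not measured: feel for them). Pins off the slots rest on the rim, cap underside 6.6 mm below it. In the slots a spring plate meets the cap 10 mm below the rim.
- home (a point): Where the centre of the lamp's underside lies once locked, 13 mm under the rim, axes as the tester's. To get there from the slots: press 17 to 18.5 mm below the rim (spring 6 N at 10 mm, then 0.45 N per mm; slot bottom at 18.6), turn clockwise from above to the stop (0.42 to 0.63 rad), ease up. Turned short it stays at 16.4 mm; unturned it springs up to 10 mm (all within 0.6 mm).
- switch_tip (a point): Centre of the round tip (11.6 mm dia) of the red toggle, 32 mm from its pivot, which lies on the lid at the tester's x 0, y +85 mm. Off: tip leans 0.45 rad to the tester's -x; on: to +x.
- switch (a joint): Toggle angle in rad: 0 off (towards the robot), 0.9 on (far side); stays where left, needs about 2 N at the tip.
- cutters: Black side cutters, 130 mm, lying on the bench; leave alone.
- pliers: Black long-nose pliers, 130 mm, lying; leave alone.
- board: Black cat-shaped circuit board, 70 mm, lying; leave alone.
- spool: Solder spool, 54 mm dia, 40 mm high; leave alone.
- meter: Yellow multimeter 155 x 78 x 32 mm, lying; leave alone.
- screwdriver: Green screwdriver, 160 mm, lying; leave alone.
There are look-alikes about, which are no part of the job. Leave any purple look-alike of the lamp_white alone. What is shaped like the lamp_amber but purple is not meant.

How it is judged:
On the way, in this order (a step that is already met when the one before it is completed fails the run):
1. the white lamp stands locked in the lampholder, let go and at rest (horizontal distance between lamp_white and socket below 0.003 m and z of lamp_white in the frame of socket between -0.0145 and -0.0115 m and angle between lamp_white's own z axis and vertical below 0.1 rad and contact force between the fingers and lamp_white below 0.1 N and linear speed of lamp_white below 0.02 m/s), for 0.3 s.
2. the toggle is pushed over to on (value of joint switch above 0.75 rad), for 0.2 s.
At the end, for the whole second after the job is handed in: White lamp locked in the lampholder's notches (underside 11.5 to 14.5 mm below the rim, within 3 mm of its axis, tilted under 0.1 rad) and at rest, toggle over 0.75 rad; other lamps upright in the rack, everything else within 20 mm of its place (horizontal distance between lamp_white and socket below 0.003 m and z of lamp_white in the frame of socket between -0.0145 and -0.0115 m and angle between lamp_white's own z axis and vertical below 0.1 rad and linear speed of lamp_white below 0.02 m/s and value of joint switch above 0.75 rad and distance of each of cutters, pliers, board, spool, meter, screwdriver from where it was at the start of the episode below 0.02 m and distance of each of lamp_green, lamp_amber from where it was at the start of the episode below 0.012 m and angle between each of lamp_green, lamp_amber's own z axis and vertical below 0.2 rad); the robot touches nothing.
It fails at once if the white lamp is pressed or dragged against the tester with more than 38 N (contact force between lamp_white and tester above 38 N).
It fails at once if the fingers squeeze the white lamp with more than 80 N, both sides added (contact force between the fingers and lamp_white above 80 N).
It fails at once if the robot pushes the tester, lampholder or toggle with more than 25 N (contact force between any of the fingers, the arm and tester above 25 N).
It fails at once if one of the other lamps is moved by 12 mm or tipped (distance of any of lamp_green, lamp_amber from where it was at the start of the episode above 0.012 m or angle between any of lamp_green, lamp_amber's own z axis and vertical above 0.2 rad).
It fails at once if something else on the bench is moved by 20 mm (distance of any of cutters, pliers, board, spool, meter, screwdriver from where it was at the start of the episode above 0.02 m).
It also fails if it takes over 67 s, if anything falls off the work surface, if the arm or the gripper's body presses on something with over 40 N, if the wrist force passes 120 N, or if a joint passes its speed limit or range.

## Working session

There is one attempt and no reset: what is moved stays moved. The work goes in short steps, Python scripts to look and compute and a tool call to move; the robot and the scene stay as the last step left them, time stands still between calls to the robot, and variables do not carry over. Pictures are saved under pics/ and viewed, at most 10 in all, crops included, and the job is handed in when it is done.

Besides the shell and the picture viewer there is one more tool, called by a JSON object that holds its "fn" and its "kwargs", one argument or row to a line. send_rows: Moves the arm, as the interface text tells. Its arguments: {"type":"object","properties":{"targets":{"type":"array","items":{"type":"object","properties":{"angular":{"type":"array","items":{"type":"number"}},"travel":{"type":"array","items":{"type":"number"}},"fingers":{"type":"number"}}}},"force":{"type":"number"}},"required":["targets"]}

```bash
mkdir -p pics; cat > h.py <<'E'
import numpy as np, cv2
from rig import env, vision, look_for
def ray(f,u,v):
    h=f["frame"].shape[0]; F=h/2/np.tan(np.radians(f["fov_y"])/2)
    d=np.array([(u-f["cx"])/F,(v-f["cy"])/F]); s=d.copy()
    for _ in range(50): s=d/(1+f["k1"]*(s@s))
    P=np.array(f["pose"]); r=P[:3,:3]@np.array([s[0],-s[1],-1]); return P[:3,3],r
def at_z(f,u,v,z):
    o,r=ray(f,u,v); return o+r*(z-o[2])/r[2]
def proj(f,p):
    P=np.array(f["pose"]); c=P[:3,:3].T@(np.array(p)-P[:3,3]); s=np.array([c[0],-c[1]])/-c[2]
    F=f["frame"].shape[0]/2/np.tan(np.radians(f["fov_y"])/2)
    s=s*(1+f["k1"]*(s@s)); return s*F+[f["cx"],f["cy"]]
def tri(rs):
    A=np.zeros((3,3));b=np.zeros(3)
    for o,r in rs:
        r=r/np.linalg.norm(r);M=np.eye(3)-np.outer(r,r);A+=M;b+=M@o
    return np.linalg.solve(A,b)
E
python3 - <<'E'
from h import *
np.set_printoptions(precision=3,suppress=True)
s=env.sense();print(s)
for c in("scene","top"):
    f=vision.grab_frame(c);cv2.imwrite(f"pics/{c}0.png",f["frame"]);print(c,f["fov_y"],f["cx"],f["cy"],f["k1"],np.array(f["pose"]).tolist())
    for n in("lamp_white","rack","tester","socket","switch_tip"):
        print(n,[(np.round(d["extent"],1).tolist(),round(d["p"],2)) for d in look_for(c,n)[:5]])
E
```

```text
{'clock': 0.0, 'joint_positions': array([-1.347,  0.088,  1.372,  0.   ,  1.684, -0.103]), 'joint_vel': array([-0.   , -0.001,  0.001,  0.001, -0.   , -0.002]), 'joint_torque': array([  0.   , -35.186, -31.328,  -0.   ,   0.011,   0.   ]), 'tcp_pos': array([ 0.176, -0.52 ,  0.23 ]), 'ee_rot': array([[ 0.947,  0.321, -0.   ],
       [ 0.321, -0.947,  0.002],
       [ 0.   , -0.002, -1.   ]]), 'wrist_force': array([-0.349,  1.09 , -0.263]), 'torque': array([-0.006,  0.001,  0.011]), 'gripper_force': 0.0, 'opening': 0.08534234780025925}
scene 48.65819428009209 311.0414564342217 241.60523187158108 -0.007625343641727112 [[0.8372097127162367, -0.3879719722712607, 0.38543176525235245, 1.0641480828189132], [0.5468362610770263, 0.6030009046589769, -0.5808270074228244, -0.7424697264643123], [-0.0070711035132275755, 0.6970420774332089, 0.7169953568766686, 1.0027628127189534], [0.0, 0.0, 0.0, 1.0]]
lamp_white [([294.8, 183.0, 19.6, 26.8], 0.76), ([375.4, 221.4, 18.6, 30.0], 0.73), ([340.1, 199.2, 14.7, 23.5], 0.64)]
rack [([334.8, 213.0, 79.3, 50.0], 0.63)]
tester [([263.0, 294.4, 124.0, 115.1],
[... 250 characters left out ...]
 237.95321694601378 0.013020361699480579 [[-0.01665538945584073, 0.9963506428274516, -0.08371376553111426, 0.5034416565334989], [-0.999665673610898, -0.018249749267742588, -0.018316322112645615, -0.019655521518687095], [-0.019777234542370552, 0.08338071233198133, 0.9963214931962813, 1.1058337988780973], [0.0, 0.0, 0.0, 1.0]]
lamp_white [([234.3, 334.9, 22.3, 24.0], 0.71), ([237.9, 217.2, 23.2, 19.0], 0.64), ([232.9, 270.9, 105.7, 57.9], 0.55), ([520.2, 300.4, 31.8, 54.3], 0.35)]
rack [([234.2, 270.5, 109.3, 57.2], 0.97)]
tester [([390.5, 261.4, 127.7, 91.7], 0.91)]
socket [([391.4, 260.4, 129.5, 86.5], 0.74), ([196.1, 260.7, 23.1, 23.4], 0.32)]
switch_tip [([263.0, 280.0, 23.0, 19.8], 0.63)]
```

```bash
python3 - <<'E'
import cv2
a=cv2.imread("pics/scene0.png");b=cv2.imread("pics/top0.png")
cv2.imwrite("pics/top_crop.png",cv2.resize(b[180:360,160:480],(800,450),interpolation=cv2.INTER_CUBIC))
cv2.imwrite("pics/scene_crop.png",cv2.resize(a[150:360,190:430],(686,600),interpolation=cv2.INTER_CUBIC))
E
```

```text
(no output)
```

View pics/top0.png

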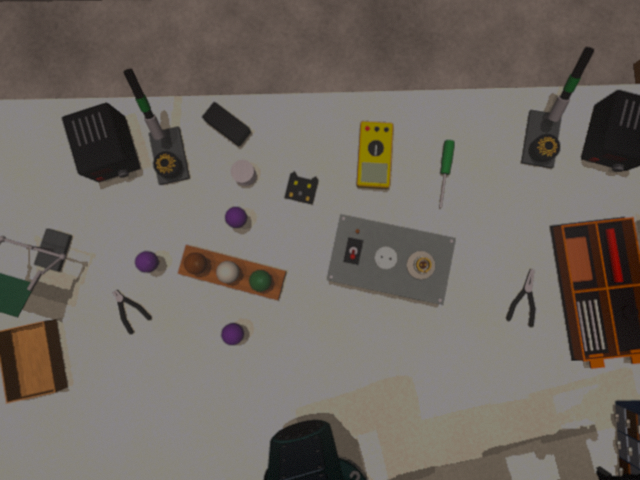

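View pics/top_crop.png

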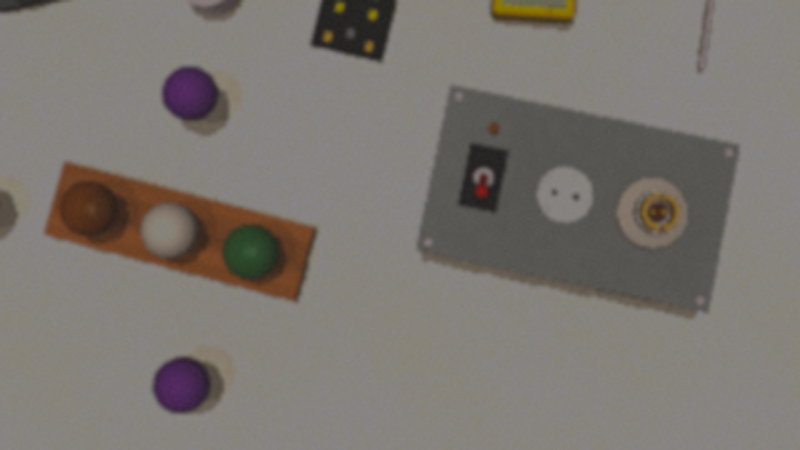

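View pics/scene_crop.png

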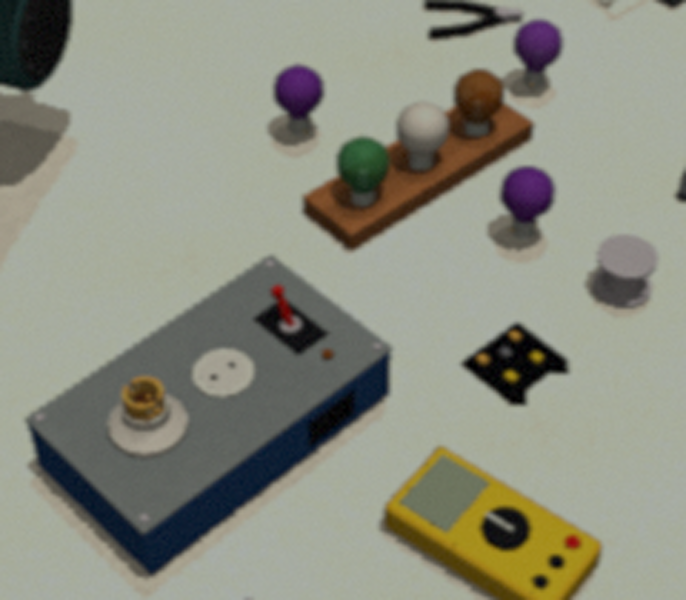

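The white lamp is the middle one in the rack, at top (228,272) and scene ~(338,197). The purple look-alikes at top (235,217), (147,261) and (232,334) stand free on the bench, so they're not meant. The enlarged crops confirm this: the white one is between amber and green. The brass holder is at top ~(424,265) and the toggle tip at ~(352,256).

```bash
python3 - <<'E'
from h import *
np.set_printoptions(precision=4,suppress=True)
T=vision.grab_frame("top");S=vision.grab_frame("scene")
def blob(f,box,fn,up=4):
    x0,y0,x1,y1=box
    im=cv2.resize(cv2.GaussianBlur(f["frame"],(0,0),.5)[y0:y1,x0:x1],None,fx=up,fy=up,interpolation=cv2.INTER_CUBIC)
    m=fn(im.astype(int),cv2.cvtColor(im,cv2.COLOR_BGR2HSV).astype(int)).astype(np.uint8)
    n,l,st,c=cv2.connectedComponentsWithStats(m); k=1+np.argmax(st[1:,4]); 
    con=max(cv2.findContours((l==k).astype(np.uint8),cv2.RETR_EXTERNAL,cv2.CHAIN_APPROX_NONE)[0],key=cv2.contourArea)
    h=cv2.convexHull(con);M=cv2.moments(h);cc=np.array([M["m10"],M["m01"]])/M["m00"]
    t=lambda p:(np.array(p)+.5)/up-.5+[x0,y0]
    r=cv2.minAreaRect(h)
    return t(cc),[t(p) for p in cv2.boxPoints(r)],np.array(r[1])/up,t(h.reshape(-1,2))
white=lambda b,h:(h[...,1]<60)&(h[...,2]>110)
brass=lambda b,h:(h[...,1]>90)&(h[...,0]>12)&(h[...,0]<35)&(h[...,2]>60)
red=lambda b,h:(h[...,1]>130)&((h[...,0]<6)|(h[...,0]>172))&(h[...,2]>60)
wood=lambda b,h:(h[...,1]>110)&(h[...,0]<20)&(h[...,2]>60)
for nm,fn,bt,bs in(("white",white,(214,258,242,286),(325,180,352,212)),("brass",brass,(405,245,442,285),(225,278,256,302)),("red",red,(340,240,362,265),(280,245,300,268))):
    a=blob(T,bt,fn);b=blob(S,bs,fn);r1=ray(T,*a[0]);r2=ray(S,*b[0]);p=tri([r1,r2])
    print(nm,a[0],a[2],b[0],b[2],"P",p,"res",proj(T,p)-a[0],proj(S,p)-b[0])
r=blob(T,(170,235,295,305),wood); print("rack",r[2]);q=np.array([at_z(T,*p,.022) for p in r[1]]);print(q,q.mean(0),[np.linalg.norm(q[i]-q[i-1]) for i in range(4)])
g=lambda b,h:(abs(b[...,0]-b[...,2])<25)&(b.sum(2)<360)&(b.sum(2)>130)
gray=T["frame"];print(gray[225,350],gray[285,400],gray[200,400],gray[330,400],gray[264,424],gray[272,228])
lid=np.array([at_z(T,*p,.065) for p in[(340.8,214.8),(455.2,238.4),(443.6,304.4),(327.2,280)]])
print("lid",lid,lid.mean(0),[np.linalg.norm(lid[i]-lid[i-1]) for i in range(4)])
e=lid[0]-lid[1]+lid[3]-lid[2];print("yaw y axis",np.arctan2(-e[0],e[1]))
E
```

```text
white [225.5612 271.3016] [18.25 17.5 ] [335.5851 188.8942] [21. 24.] P [0.5185 0.2063 0.0815] res [0.7968 0.9913] [ 1.0163 -0.1673]
brass [423.5379 264.4384] [15.9145 15.09  ] [239.8727 288.7418] [14.7461 15.2456] P [ 0.5276 -0.2167  0.1017] res [0.0129 0.0148] [ 0.0189 -0.0002]
red [352.2588 255.3173] [7.9298 5.4706] [288.4808 255.9965] [14.0707  4.0128] P [ 0.551  -0.067   0.0842] res [-0.2095 -0.2602] [-0.3058  0.0208]
rack [103.7525  30.1311]
[[0.519  0.3321 0.022 ]
 [0.5858 0.3148 0.022 ]
 [0.5205 0.0833 0.022 ]
 [0.4545 0.1016 0.022 ]] [0.52   0.2079 0.022 ] [np.float64(0.23931419870385098), np.float64(0.06904897786816216), np.float64(0.2405244409427896), np.float64(0.06848680393423354)]
[85 89 92] [81 84 87] [128 132 136] [127 132 134] [32 64 89] [118 129 134]
lid [[ 0.6417 -0.045   0.065 ]
 [ 0.5845 -0.295   0.065 ]
 [ 0.4412 -0.2642  0.065 ]
 [ 0.498  -0.0122  0.065 ]] [ 0.5413 -0.1541  0.065 ] [np.float64(0.14728846756450636), np.float64(0.25651801479973724), np.float64(0.14664963028088265), np.float64(0.2582793535839305)]
yaw y axis -0.22336819404290448
```

{"fn": "send_rows", "kwargs": {
  "targets": [
    {"travel": [0.033,-0.034,0],"angular": [0,0,0],"fingers": 0.085},
    {"travel": [0.033,-0.034,0],"angular": [0,0,0],"fingers": 0.085},
    {"travel": [0.033,-0.034,0],"angular": [0,0,0],"fingers": 0.085},
    {"travel": [0.033,-0.034,0],"angular": [0,0,0],"fingers": 0.085},
    {"travel": [0.033,-0.034,0],"angular": [0,0,0],"fingers": 0.085}
  ],
  "force": 25
}}

```text
clock: 1.2
tcp_pos: [0.2787, -0.3053, 0.2315]
ee_rot: [[0.947, 0.32, 0.001], [0.32, -0.947, -0.001], [0.001, 0.001, -1.0]]
wrist_force: [0.1, -0.4, 0.4]
opening: 0.085
gripper_force: 0.0
```

{"fn": "send_rows", "kwargs": {
  "targets": [
    {"travel": [0.033,-0.034,0],"angular": [0,0,0],"fingers": 0.085},
    {"travel": [0.033,-0.034,0],"angular": [0,0,0],"fingers": 0.085},
    {"travel": [0.033,-0.034,0],"angular": [0,0,0],"fingers": 0.085},
    {"travel": [0.033,-0.034,0],"angular": [0,0,0],"fingers": 0.085},
    {"travel": [0.033,-0.034,0],"angular": [0,0,0],"fingers": 0.085}
  ]
}}

```text
clock: 1.7
tcp_pos: [0.3804, -0.0911, 0.2317]
ee_rot: [[0.947, 0.321, 0.002], [0.321, -0.947, -0.001], [0.001, 0.001, -1.0]]
wrist_force: [-0.2, -1.0, -0.2]
opening: 0.085
gripper_force: 0.0
```

{"fn": "send_rows", "kwargs": {
  "targets": [
    {"travel": [0.033,-0.034,0],"angular": [0,0,0],"fingers": 0.085},
    {"travel": [0.033,-0.034,0],"angular": [0,0,0],"fingers": 0.085},
    {"travel": [0.033,-0.034,0],"angular": [0,0,0],"fingers": 0.085},
    {"travel": [0.033,-0.034,0],"angular": [0,0,0],"fingers": 0.085},
    {"travel": [0.033,-0.034,0],"angular": [0,0,0],"fingers": 0.085}
  ]
}}

```text
clock: 2.2
tcp_pos: [0.4821, 0.1231, 0.2316]
ee_rot: [[0.947, 0.322, 0.001], [0.322, -0.947, -0.0], [0.001, 0.001, -1.0]]
wrist_force: [1.1, -1.0, -0.1]
opening: 0.085
gripper_force: 0.0
```

{"fn": "send_rows", "kwargs": {
  "targets": [
    {"travel": [0,0,0],"angular": [0,0,-8],"fingers": 0.085},
    {"travel": [0,0,0],"angular": [0,0,-8],"fingers": 0.085},
    {"travel": [0,0,0],"angular": [0,0,-8],"fingers": 0.085},
    {"travel": [0,0,0],"angular": [0,0,-8],"fingers": 0.085},
    {"travel": [0,0,0],"angular": [0,0,-8],"fingers": 0.085}
  ]
}}

```text
clock: 2.7
tcp_pos: [0.4816, 0.1211, 0.2313]
ee_rot: [[0.514, 0.858, 0.0], [0.858, -0.514, -0.0], [-0.0, 0.0, -1.0]]
wrist_force: [0.1, -0.3, 0.0]
opening: 0.0849
gripper_force: 0.0
```

{"fn": "send_rows", "kwargs": {
  "targets": [
    {"travel": [0,0,0],"angular": [0,0,-8],"fingers": 0.085},
    {"travel": [0,0,0],"angular": [0,0,-7.7],"fingers": 0.085},
    {"travel": [0,0,0],"angular": [0,0,0],"fingers": 0.085}
  ]
}}

```text
clock: 3.0
tcp_pos: [0.4816, 0.121, 0.2314]
ee_rot: [[0.269, 0.963, 0.0], [0.963, -0.269, -0.0], [-0.0, 0.0, -1.0]]
wrist_force: [-0.3, -0.8, -0.3]
opening: 0.0853
gripper_force: 0.0
```

```bash
cat >> h.py <<'E'
np.set_printoptions(precision=4,suppress=True)
def togo(x,y,z,yaw=None):
    s=env.sense();R=s["ee_rot"];d=R.T@(np.array([x,y,z])-s["tcp_pos"])
    y0=np.arctan2(R[1,1],R[0,1]);print("t",s["clock"],"tcp",s["tcp_pos"],"yaw_y",round(y0,4),"F",s["wrist_force"],"M",s["torque"],"grip",round(s["gripper_force"],1),round(s["opening"],4),"j6",round(s["joint_positions"][5],3))
    print("tilt",R[:,2],"tool travel",d, "turn z deg",None if yaw is None else -np.degrees((yaw-y0+np.pi/2)%np.pi-np.pi/2))
E
python3 - <<'E'
from h import *
togo(.520,.208,.12,-.272)
for c in("scene","top"):
    f=vision.grab_frame(c);cv2.imwrite(f"pics/{c}1.png",f["frame"])
    print(c,[proj(f,(.52,.208,z)) for z in(.008,.053,.059,.065,.0825)])
a=cv2.imread("pics/scene1.png");b=cv2.imread("pics/top1.png")
cv2.imwrite("pics/c1.png",np.hstack([cv2.resize(a[160:230,300:390],None,fx=6,fy=6,interpolation=cv2.INTER_CUBIC)]))
s=env.sense();print(proj(vision.grab_frame("scene"),s["tcp_pos"]),proj(vision.grab_frame("top"),s["tcp_pos"]))
E
```

```text
t 3.0 tcp [0.4816 0.121  0.2314] yaw_y -0.2721 F [-0.308  -0.7543 -0.3425] M [ 0.0479 -0.0023  0.0313] grip 0.0 0.0853 j6 0.404
tilt [ 0.0002 -0.0001 -1.    ] tool travel [0.0941 0.0135 0.1114] turn z deg -0.005558831515150059
scene [array([336.6701, 208.91  ]), array([337.1255, 196.64  ]), array([337.1877, 194.9625]), array([337.2503, 193.275 ]), array([337.4351, 188.2948])]
top [array([232.567 , 271.9902]), array([228.3973, 271.7576]), array([227.8144, 271.7251]), array([227.2248, 271.6922]), array([225.4657, 271.5941])]
[306.8705 154.9051] [254.558  290.6138]
```

View pics/c1.png

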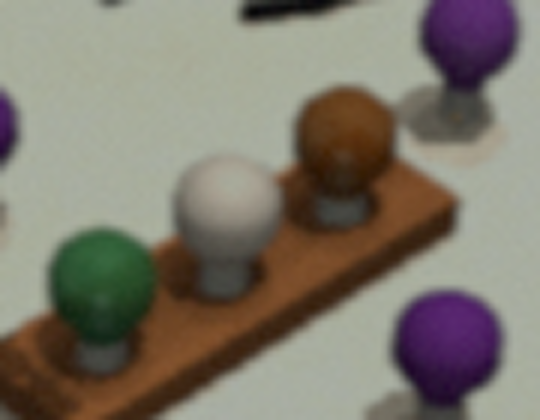

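The white bulb shows at scene (338,194.5), and my projection gives (337,195), so they agree. Going in.

{"fn": "send_rows", "kwargs": {
  "targets": [
    {"travel": [0.04,0.006,0],"angular": [0,0,0],"fingers": 0.085},
    {"travel": [0.04,0.0055,0.02],"angular": [0,0,0],"fingers": 0.085},
    {"travel": [0.014,0.002,0.04],"angular": [0,0,0],"fingers": 0.085},
    {"travel": [0,0,0.04],"angular": [0,0,0],"fingers": 0.085},
    {"travel": [0,0,0.025],"angular": [0,0,0],"fingers": 0.085}
  ]
}}

```text
clock: 3.7
tcp_pos: [0.5183, 0.2081, 0.1024]
ee_rot: [[0.269, 0.963, -0.005], [0.963, -0.269, -0.002], [-0.003, -0.004, -1.0]]
wrist_force: [-0.9, -0.5, -0.4]
opening: 0.0847
gripper_force: 0.0
```

{"fn": "send_rows", "kwargs": {
  "targets": [
    {"travel": [0,0,0.025],"angular": [0,0,0],"fingers": 0.085},
    {"travel": [0,0,0.025],"angular": [0,0,0],"fingers": 0.085},
    {"travel": [0,0,0.018],"angular": [0,0,0],"fingers": 0.085},
    {"travel": [0,0,0],"angular": [0,0,0],"fingers": 0.085},
    {"travel": [0,0,0],"angular": [0,0,0],"fingers": 0.06}
  ]
}}

```text
clock: 4.2
tcp_pos: [0.52, 0.2079, 0.0384]
ee_rot: [[0.269, 0.963, -0.0], [0.963, -0.269, -0.0], [-0.0, -0.0, -1.0]]
wrist_force: [-0.0, 1.0, 0.0]
opening: 0.0728
gripper_force: 0.0
```

{"fn": "send_rows", "kwargs": {
  "targets": [
    {"travel": [0,0,0],"angular": [0,0,0],"fingers": 0.054},
    {"travel": [0,0,0],"angular": [0,0,0],"fingers": 0.05},
    {"travel": [0,0,0],"angular": [0,0,0],"fingers": 0.046},
    {"travel": [0,0,0],"angular": [0,0,0],"fingers": 0.042},
    {"travel": [0,0,0],"angular": [0,0,0],"fingers": 0.04}
  ],
  "force": 25
}}

```text
clock: 4.7
tcp_pos: [0.521, 0.2083, 0.0402]
ee_rot: [[0.269, 0.963, 0.003], [0.963, -0.269, 0.001], [0.002, 0.003, -1.0]]
wrist_force: [0.6, 0.6, 6.4]
opening: 0.0477
gripper_force: 25.7
```

```bash
python3 - <<'E'
from h import *
togo(.520,.208,.038,-.272)
E
```

```text
t 4.7 tcp [0.521  0.2083 0.0402] yaw_y -0.2719 F [0.5585 0.5616 6.4356] M [ 0.0713  0.1431 -0.0189] grip 25.7 0.0477 j6 0.551
tilt [ 0.0031  0.0009 -1.    ] tool travel [-0.0006 -0.0009  0.0022] turn z deg 0.0049774914476154635
```

{"fn": "send_rows", "kwargs": {
  "targets": [
    {"travel": [0,0,-0.01],"angular": [0,0,0],"fingers": 0.04},
    {"travel": [0,0,-0.02],"angular": [0,0,0],"fingers": 0.04},
    {"travel": [0,0,-0.03],"angular": [0,0,0],"fingers": 0.04},
    {"travel": [0,0,-0.04],"angular": [0,0,0],"fingers": 0.04},
    {"travel": [0,0,-0.04],"angular": [0,0,0],"fingers": 0.04}
  ]
}}

```text
clock: 5.2
tcp_pos: [0.5192, 0.2077, 0.1792]
ee_rot: [[0.269, 0.963, -0.002], [0.963, -0.269, -0.001], [-0.001, -0.001, -1.0]]
wrist_force: [1.0, -0.1, -0.5]
opening: 0.0476
gripper_force: 25.9
```

{"fn": "send_rows", "kwargs": {
  "targets": [
    {"travel": [0,0,-0.03],"angular": [0,0,0],"fingers": 0.04},
    {"travel": [0,0,0],"angular": [0,0,0],"fingers": 0.04}
  ]
}}

```text
clock: 5.4
tcp_pos: [0.5224, 0.2086, 0.215]
ee_rot: [[0.269, 0.963, 0.011], [0.963, -0.269, 0.003], [0.006, 0.01, -1.0]]
wrist_force: [0.7, 0.2, 0.4]
opening: 0.0478
gripper_force: 25.9
```

```bash
python3 - <<'E'
from h import *
togo(.527,-.217,.195,None)
S=vision.grab_frame("scene");T=vision.grab_frame("top");s=env.sense();p=s["tcp_pos"]
a=proj(S,p);print(a,proj(T,p))
u,v=int(a[0]),int(a[1])
f=S["frame"];cv2.imwrite("pics/c2.png",cv2.resize(f[v-40:v+50,u-50:u+50],(800,720)[0:2] if 0 else (660,594),interpolation=cv2.INTER_CUBIC));print(u-50,v-40)
print([d for d in look_for("scene","lamp_white")])
E
```

```text
t 5.4 tcp [0.5224 0.2086 0.215 ] yaw_y -0.2719 F [0.6591 0.2145 0.4303] M [ 0.041  -0.0617  0.0204] grip 25.9 0.0478 j6 0.551
tilt [ 0.0113  0.003  -0.9999] tool travel [-0.4088  0.1186  0.0188] turn z deg None
[338.8758 149.5338] [210.7592 270.7407]
288 109
[{'extent': [296.7, 183.8, 21.2, 26.6], 'p': 0.75}, {'extent': [263.5, 294.6, 127.4, 108.5], 'p': 0.63}, {'extent': [341.4, 146.0, 11.4, 29.6], 'p': 0.55}, {'extent': [374.1, 221.2, 17.2, 27.8], 'p': 0.54}, {'extent': [316.6, 208.9, 17.8, 23.1], 'p': 0.23}, {'extent': [305.6, 385.1, 61.6, 51.8], 'p': 0.21}]
```

View pics/c2.png

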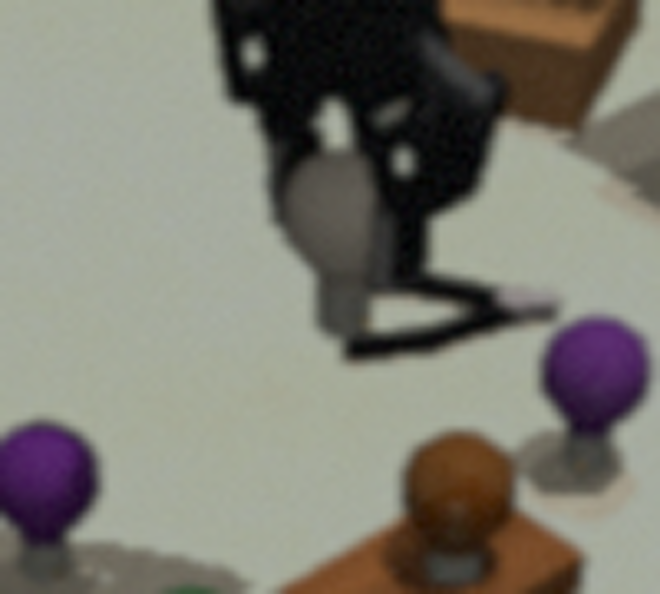

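{"fn": "send_rows", "kwargs": {
  "targets": [
    {"travel": [-0.025,0.0075,0],"angular": [0,0,0],"fingers": 0.04},
    {"travel": [-0.045,0.013,0],"angular": [0,0,0],"fingers": 0.04},
    {"travel": [-0.045,0.013,0],"angular": [0,0,0],"fingers": 0.04},
    {"travel": [-0.045,0.013,0],"angular": [0,0,0],"fingers": 0.04},
    {"travel": [-0.045,0.013,0],"angular": [0,0,0],"fingers": 0.04}
  ]
}}

```text
clock: 6.05
tcp_pos: [0.5206, -0.007, 0.2056]
ee_rot: [[0.268, 0.963, -0.005], [0.963, -0.268, 0.0], [-0.001, -0.005, -1.0]]
wrist_force: [1.5, 0.3, -0.8]
opening: 0.0479
gripper_force: 25.9
```

{"fn": "send_rows", "kwargs": {
  "targets": [
    {"travel": [-0.045,0.013,0],"angular": [0,0,0],"fingers": 0.04},
    {"travel": [-0.045,0.013,0],"angular": [0,0,0],"fingers": 0.04},
    {"travel": [-0.045,0.013,0],"angular": [0,0,0],"fingers": 0.04},
    {"travel": [-0.045,0.013,0],"angular": [0,0,0],"fingers": 0.04},
    {"travel": [-0.024,0.007,0],"angular": [0,0,0],"fingers": 0.04}
  ]
}}

```text
clock: 6.55
tcp_pos: [0.5225, -0.221, 0.2051]
ee_rot: [[0.272, 0.962, -0.005], [0.962, -0.272, 0.001], [-0.0, -0.005, -1.0]]
wrist_force: [-0.4, 0.7, -0.5]
opening: 0.048
gripper_force: 25.9
```

{"fn": "send_rows", "kwargs": {
  "targets": [
    {"travel": [0,0,0],"angular": [0,0,-8],"fingers": 0.04},
    {"travel": [0,0,0],"angular": [0,0,-8],"fingers": 0.04},
    {"travel": [0,0,0],"angular": [0,0,-8],"fingers": 0.04},
    {"travel": [0,0,0],"angular": [0,0,-8],"fingers": 0.04},
    {"travel": [0,0,0],"angular": [0,0,-8],"fingers": 0.04}
  ]
}}

```text
clock: 7.05
tcp_pos: [0.523, -0.2174, 0.2052]
ee_rot: [[-0.419, 0.908, -0.005], [0.908, 0.419, 0.003], [0.004, -0.003, -1.0]]
wrist_force: [-1.3, -0.5, 0.2]
opening: 0.0477
gripper_force: 25.9
```

{"fn": "send_rows", "kwargs": {
  "targets": [
    {"travel": [0,0,0],"angular": [0,0,-8],"fingers": 0.04},
    {"travel": [0,0,0],"angular": [0,0,-8],"fingers": 0.04},
    {"travel": [0,0,0],"angular": [0,0,-7],"fingers": 0.04},
    {"travel": [0,0,0],"angular": [0,0,0],"fingers": 0.04},
    {"travel": [0,0,0],"angular": [0,0,0],"fingers": 0.04}
  ]
}}

```text
clock: 7.55
tcp_pos: [0.5235, -0.2175, 0.2064]
ee_rot: [[-0.735, 0.678, -0.003], [0.678, 0.735, 0.002], [0.003, -0.001, -1.0]]
wrist_force: [0.3, -0.9, -0.6]
opening: 0.0475
gripper_force: 25.9
```

```bash
python3 - <<'E'
from h import *
togo(.527,-.217,.155,None)
S=vision.grab_frame("scene");T=vision.grab_frame("top");p=env.sense()["tcp_pos"]
q=p-[0,0,.032]
f=S["frame"];a=proj(S,q);print("cap scene pred",a,"top",proj(T,q))
u,v=map(int,proj(S,(.527,-.217,.13)))
cv2.imwrite("pics/scene3.png",f);cv2.imwrite("pics/top3.png",T["frame"])
cv2.imwrite("pics/c3.png",cv2.resize(f[v-65:v+35,u-50:u+50],(600,600),interpolation=cv2.INTER_CUBIC));print(u-50,v-65, proj(S,(.527,-.217,.107)))
E
```

```text
t 7.55 tcp [ 0.5235 -0.2175  0.2064] yaw_y 0.8251 F [ 0.3036 -0.9253 -0.5817] M [ 0.0071 -0.008  -0.0315] grip 25.9 0.0475 j6 -1.319
tilt [-0.0031  0.0016 -1.    ] tool travel [-0.0024  0.0028  0.0514] turn z deg None
cap scene pred [234.5143 265.9415] top [431.5035 265.3651]
188 215 [239.3171 287.1736]
```

View pics/c3.png

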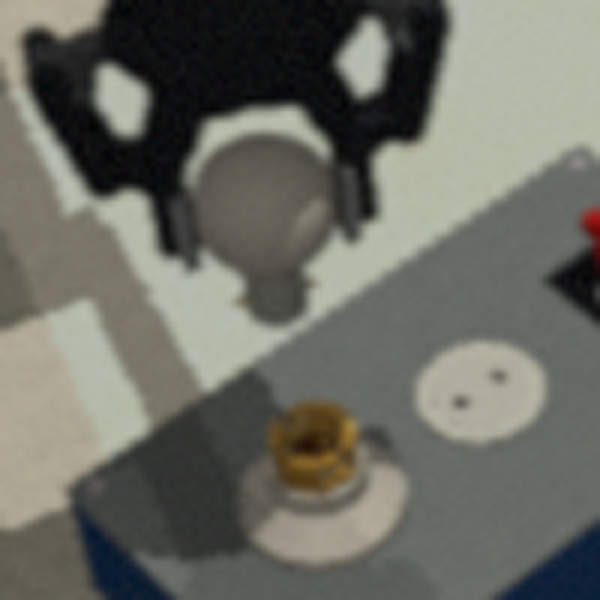

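The lamp hangs upright over the holder (cap at scene (234,267), rim at (240,287)). The pins show as brass dots at (227.7,265) and (240,262). Next I measure the pin yaw and look at the rim for slot hints.

```bash
python3 - <<'E'
from h import *
S=vision.grab_frame("scene");fs=[S["frame"].astype(float)]
for _ in range(5): fs.append(vision.grab_frame("scene")["frame"].astype(float))
f=np.mean(fs,0).astype(np.uint8);p=env.sense()["tcp_pos"];z=p[2]-.032+.008
a=at_z(S,227.7,265,z);b=at_z(S,240,262.2,z);d=b-a;print("pins",a,b,(a+b)/2,np.linalg.norm(d),"yaw",np.arctan2(d[1],d[0]))
x0,y0,k=220,255,18
im=cv2.resize(f[y0:y0+46,x0:x0+40],None,fx=13,fy=13,interpolation=cv2.INTER_CUBIC)
t=cv2.imread("pics/top0.png")[252:278,411:437]
im=np.hstack([im[:598,:520],np.vstack([cv2.resize(t,(280,280),interpolation=cv2.INTER_CUBIC),np.zeros((318,280,3),np.uint8)])])
im=np.clip(im.astype(float)*1.6,0,255).astype(np.uint8);cv2.imwrite("pics/c4.png",im)
for w in(0,np.pi/4,np.pi/2,-np.pi/4): print(w,[proj(S,(.5275+.0155*s*np.cos(w-.223),-.217+.0155*s*np.sin(w-.223),.107)) for s in(1,-1)])
E
```

```text
pins [ 0.5163 -0.2291  0.1844] [ 0.5328 -0.2092  0.1844] [ 0.5246 -0.2191  0.1844] 0.025866014587998636 yaw 0.8775551764374419
0 [array([243.9999, 291.2538]), array([235.056 , 283.3407])]
0.7853981633974483 [array([246.6071, 287.3293]), array([232.3917, 287.2115])]
1.5707963267948966 [array([245.0421, 283.4221]), array([233.8815, 291.1685])]
-0.7853981633974483 [array([238.7065, 292.8588]), array([240.2741, 281.7854])]
```

View pics/c4.png

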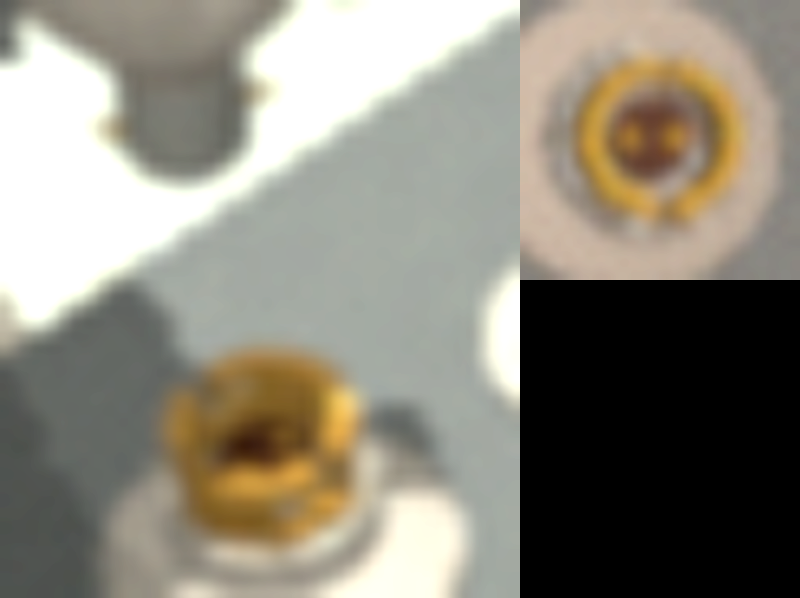

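The near slot mouth shows at scene ~(245,291) and the far one at ~(236,284), so the slot yaw is about 0±0.2 rad. The pins read about +0.05 relative to the hand. I'll start the search at hand yaw ~0.35 and turn clockwise.

{"fn": "send_rows", "kwargs": {
  "targets": [
    {"travel": [0,0,0],"angular": [0,0,7],"fingers": 0.04},
    {"travel": [0,0,0],"angular": [0,0,7],"fingers": 0.04},
    {"travel": [0,0,0],"angular": [0,0,7],"fingers": 0.04},
    {"travel": [0,0,0.025],"angular": [0,0,6],"fingers": 0.04},
    {"travel": [0,0,0.025],"angular": [0,0,0],"fingers": 0.04}
  ]
}}

```text
clock: 8.45
tcp_pos: [0.525, -0.2183, 0.1592]
ee_rot: [[-0.347, 0.938, 0.003], [0.938, 0.347, -0.002], [-0.003, 0.002, -1.0]]
wrist_force: [0.1, 0.0, -2.1]
opening: 0.0478
gripper_force: 25.9
```

{"fn": "send_rows", "kwargs": {
  "targets": [
    {"travel": [0,0,0.01],"angular": [0,0,0],"fingers": 0.04},
    {"travel": [0,0,0],"angular": [0,0,0],"fingers": 0.04},
    {"travel": [0,0,0],"angular": [0,0,0],"fingers": 0.04}
  ]
}}

```text
clock: 8.75
tcp_pos: [0.5246, -0.2181, 0.1492]
ee_rot: [[-0.349, 0.937, 0.001], [0.937, 0.349, -0.001], [-0.001, 0.001, -1.0]]
wrist_force: [0.6, -0.9, 0.0]
opening: 0.0478
gripper_force: 25.9
```

```bash
python3 - <<'E'
from h import *
togo(.527,-.2155,.144,None)
S=vision.grab_frame("scene");f=np.mean([vision.grab_frame("scene")["frame"].astype(float) for _ in range(4)],0)
im=cv2.resize(f[255:300,218:262].astype(np.uint8),None,fx=13,fy=13,interpolation=cv2.INTER_CUBIC)
cv2.imwrite("pics/c5.png",np.clip(im*1.6,0,255).astype(np.uint8))
for z in(.107,.112): print(z,[(proj(S,(.527,-.2155+e,z))-[218,255])*13 for e in(0,.005)],[(proj(S,(.532,-.2155,z))-[218,255])*13])
E
```

```text
t 8.75 tcp [ 0.5246 -0.2181  0.1492] yaw_y 0.3565 F [ 0.6237 -0.8537  0.0001] M [-0.0195 -0.0351  0.0266] grip 25.9 0.0478 j6 -0.85
tilt [ 0.0011 -0.0007 -1.    ] tool travel [0.0016 0.0031 0.0052] turn z deg None
0.107 [array([282.7209, 412.4108]), array([301.3229, 392.9862])] [array([306.2073, 424.9968])]
0.112 [array([279.622, 393.361]), array([298.2896, 373.9237])] [array([303.1764, 405.9544])]
```

View pics/c5.png

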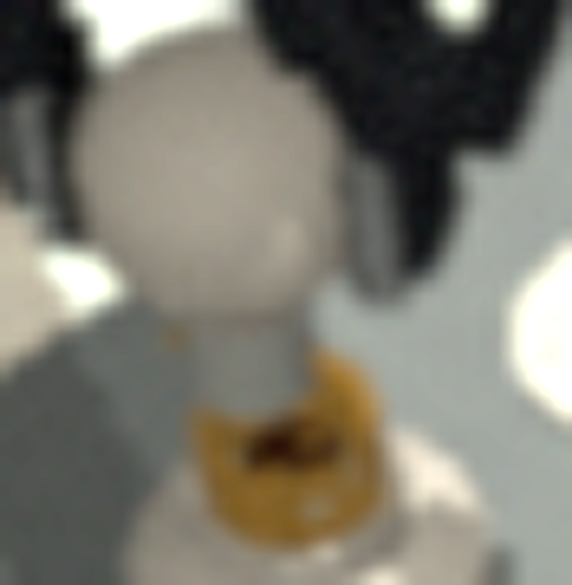

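The cap centre sits left of and behind the rim centre in the picture, (251,379) against (288,413). Part of that is the 10 mm height difference, and the rest works out to a correction of about 3.4 mm in x and 3.1 mm in y.

{"fn": "send_rows", "kwargs": {
  "targets": [
    {"travel": [0.0017,0.0043,0],"angular": [0,0,0],"fingers": 0.04},
    {"travel": [0,0,0],"angular": [0,0,0],"fingers": 0.04},
    {"travel": [0,0,0.005],"angular": [0,0,0],"fingers": 0.04},
    {"travel": [0,0,0.004],"angular": [0,0,0],"fingers": 0.04},
    {"travel": [0,0,0],"angular": [0,0,0],"fingers": 0.04}
  ]
}}

```text
clock: 9.5
tcp_pos: [0.5272, -0.2145, 0.1381]
ee_rot: [[-0.349, 0.937, -0.002], [0.937, 0.349, 0.001], [0.001, -0.001, -1.0]]
wrist_force: [-0.2, 0.4, -0.9]
opening: 0.0479
gripper_force: 25.9
```

{"fn": "send_rows", "kwargs": {
  "targets": [
    {"travel": [0,0,0.002],"angular": [0,0,0],"fingers": 0.04},
    {"travel": [0,0,0.002],"angular": [0,0,0],"fingers": 0.04},
    {"travel": [0,0,0],"angular": [0,0,0],"fingers": 0.04}
  ]
}}

```text
clock: 9.8
tcp_pos: [0.5276, -0.2149, 0.1351]
ee_rot: [[-0.349, 0.937, -0.0], [0.937, 0.349, -0.0], [-0.0, -0.0, -1.0]]
wrist_force: [0.5, -0.3, -0.1]
opening: 0.0481
gripper_force: 25.9
```

{"fn": "send_rows", "kwargs": {
  "targets": [
    {"travel": [0,0,0.002],"angular": [0,0,0],"fingers": 0.04},
    {"travel": [0,0,0],"angular": [0,0,0],"fingers": 0.04}
  ]
}}

```text
clock: 10.0
tcp_pos: [0.5276, -0.2149, 0.1331]
ee_rot: [[-0.349, 0.937, 0.0], [0.937, 0.349, -0.0], [-0.0, -0.0, -1.0]]
wrist_force: [0.6, -1.0, -0.7]
opening: 0.0483
gripper_force: 25.9
```

{"fn": "send_rows", "kwargs": {
  "targets": [
    {"travel": [0,0,0.001],"angular": [0,0,0],"fingers": 0.04},
    {"travel": [0,0,0],"angular": [0,0,0],"fingers": 0.04}
  ]
}}

```text
clock: 10.2
tcp_pos: [0.5278, -0.2149, 0.1325]
ee_rot: [[-0.349, 0.937, 0.0], [0.937, 0.349, -0.0], [-0.001, 0.0, -1.0]]
wrist_force: [0.4, -0.5, 1.3]
opening: 0.0478
gripper_force: 26.0
```

{"fn": "send_rows", "kwargs": {
  "targets": [
    {"travel": [0,0,0.001],"angular": [0,0,0],"fingers": 0.04},
    {"travel": [0,0,0],"angular": [0,0,0],"fingers": 0.04}
  ]
}}

```text
clock: 10.4
tcp_pos: [0.5279, -0.2151, 0.1322]
ee_rot: [[-0.349, 0.937, 0.001], [0.937, 0.349, -0.001], [-0.001, 0.001, -1.0]]
wrist_force: [-1.1, -0.3, 4.3]
opening: 0.0482
gripper_force: 26.2
```

{"fn": "send_rows", "kwargs": {
  "targets": [
    {"travel": [0,0,0.001],"angular": [0,0,0],"fingers": 0.04},
    {"travel": [0,0,0],"angular": [0,0,0],"fingers": 0.04}
  ]
}}

```text
clock: 10.6
tcp_pos: [0.5281, -0.2153, 0.1319]
ee_rot: [[-0.349, 0.937, 0.002], [0.937, 0.349, -0.002], [-0.002, 0.001, -1.0]]
wrist_force: [-1.5, -0.7, 6.3]
opening: 0.0479
gripper_force: 26.4
```

Pins on the rim at TCP z 0.1325, exactly as predicted. Now I turn clockwise under ~6 N.

{"fn": "send_rows", "kwargs": {
  "targets": [
    {"travel": [0,0,0],"angular": [0,0,3],"fingers": 0.04},
    {"travel": [0,0,0],"angular": [0,0,3],"fingers": 0.04},
    {"travel": [0,0,0],"angular": [0,0,3],"fingers": 0.04}
  ]
}}

```text
clock: 10.9
tcp_pos: [0.5279, -0.2152, 0.1318]
ee_rot: [[-0.196, 0.981, 0.001], [0.981, 0.196, -0.001], [-0.002, 0.001, -1.0]]
wrist_force: [-1.1, -1.6, 6.9]
opening: 0.0478
gripper_force: 26.3
```

{"fn": "send_rows", "kwargs": {
  "targets": [
    {"travel": [0,0,0],"angular": [0,0,3],"fingers": 0.04},
    {"travel": [0,0,0],"angular": [0,0,3],"fingers": 0.04}
  ]
}}

```text
clock: 11.1
tcp_pos: [0.528, -0.2152, 0.1318]
ee_rot: [[-0.093, 0.996, 0.002], [0.996, 0.093, -0.001], [-0.001, 0.001, -1.0]]
wrist_force: [-0.8, -1.1, 6.7]
opening: 0.0475
gripper_force: 26.3
```

{"fn": "send_rows", "kwargs": {
  "targets": [
    {"travel": [0,0,0],"angular": [0,0,3],"fingers": 0.04},
    {"travel": [0,0,0],"angular": [0,0,3],"fingers": 0.04}
  ]
}}

```text
clock: 11.3
tcp_pos: [0.528, -0.2152, 0.1316]
ee_rot: [[0.012, 1.0, 0.001], [1.0, -0.012, -0.001], [-0.001, 0.001, -1.0]]
wrist_force: [-0.1, -0.2, 2.3]
opening: 0.0478
gripper_force: 26.1
```

{"fn": "send_rows", "kwargs": {
  "targets": [
    {"travel": [0,0,0],"angular": [0,0,0],"fingers": 0.04},
    {"travel": [0,0,0],"angular": [0,0,0],"fingers": 0.04}
  ]
}}

```text
clock: 11.5
tcp_pos: [0.528, -0.2151, 0.1305]
ee_rot: [[0.009, 1.0, 0.001], [1.0, -0.009, -0.001], [-0.001, 0.001, -1.0]]
wrist_force: [0.2, -2.8, 1.8]
opening: 0.0479
gripper_force: 26.2
```

{"fn": "send_rows", "kwargs": {
  "targets": [
    {"travel": [0,0,0.0005],"angular": [0,0,1],"fingers": 0.04},
    {"travel": [0,0,0],"angular": [0,0,0],"fingers": 0.04}
  ]
}}

```text
clock: 11.7
tcp_pos: [0.5279, -0.215, 0.1298]
ee_rot: [[0.028, 1.0, 0.001], [1.0, -0.028, -0.001], [-0.001, 0.001, -1.0]]
wrist_force: [0.8, -0.5, 2.8]
opening: 0.0479
gripper_force: 26.2
```

In the slots (z dropped ~3 mm). Now I press gently.

{"fn": "send_rows", "kwargs": {
  "targets": [
    {"travel": [0,0,0.001],"angular": [0,0,0],"fingers": 0.04},
    {"travel": [0,0,0.001],"angular": [0,0,0],"fingers": 0.04},
    {"travel": [0,0,0.001],"angular": [0,0,0],"fingers": 0.04},
    {"travel": [0,0,0],"angular": [0,0,0],"fingers": 0.04}
  ]
}}

```text
clock: 12.1
tcp_pos: [0.528, -0.2154, 0.1287]
ee_rot: [[0.027, 1.0, 0.002], [1.0, -0.027, -0.002], [-0.002, 0.002, -1.0]]
wrist_force: [-1.6, -2.0, 8.7]
opening: 0.0479
gripper_force: 26.6
```

{"fn": "send_rows", "kwargs": {
  "targets": [
    {"travel": [0,0,0.001],"angular": [0,0,0],"fingers": 0.04},
    {"travel": [0,0,0.001],"angular": [0,0,0],"fingers": 0.04},
    {"travel": [0,0,0.001],"angular": [0,0,0],"fingers": 0.04},
    {"travel": [0,0,0],"angular": [0,0,0],"fingers": 0.04}
  ]
}}

```text
clock: 12.5
tcp_pos: [0.528, -0.2155, 0.1263]
ee_rot: [[0.028, 1.0, 0.002], [1.0, -0.027, -0.002], [-0.002, 0.002, -1.0]]
wrist_force: [-1.5, -1.5, 10.2]
opening: 0.0479
gripper_force: 26.7
```

{"fn": "send_rows", "kwargs": {
  "targets": [
    {"travel": [0,0,0.001],"angular": [0,0,0],"fingers": 0.04},
    {"travel": [0,0,0.001],"angular": [0,0,0],"fingers": 0.04},
    {"travel": [0,0,0.001],"angular": [0,0,0],"fingers": 0.04},
    {"travel": [0,0,0.001],"angular": [0,0,0],"fingers": 0.04},
    {"travel": [0,0,0],"angular": [0,0,0],"fingers": 0.04}
  ]
}}

```text
clock: 13.0
tcp_pos: [0.5281, -0.2156, 0.1229]
ee_rot: [[0.028, 1.0, 0.002], [1.0, -0.028, -0.003], [-0.003, 0.002, -1.0]]
wrist_force: [-1.6, -1.9, 11.3]
opening: 0.0478
gripper_force: 26.9
```

{"fn": "send_rows", "kwargs": {
  "targets": [
    {"travel": [0,0,0.001],"angular": [0,0,0],"fingers": 0.04},
    {"travel": [0,0,0.0005],"angular": [0,0,0],"fingers": 0.04},
    {"travel": [0,0,0],"angular": [0,0,0],"fingers": 0.04}
  ]
}}

```text
clock: 13.3
tcp_pos: [0.5281, -0.2157, 0.1216]
ee_rot: [[0.028, 1.0, 0.002], [1.0, -0.028, -0.003], [-0.003, 0.003, -1.0]]
wrist_force: [-3.1, -1.5, 12.4]
opening: 0.0476
gripper_force: 26.9
```

{"fn": "send_rows", "kwargs": {
  "targets": [
    {"travel": [0,0,0.0005],"angular": [0,0,0],"fingers": 0.04},
    {"travel": [0,0,0],"angular": [0,0,3],"fingers": 0.04},
    {"travel": [0,0,0],"angular": [0,0,3],"fingers": 0.04},
    {"travel": [0,0,0],"angular": [0,0,3],"fingers": 0.04},
    {"travel": [0,0,0],"angular": [0,0,0],"fingers": 0.04}
  ]
}}

```text
clock: 13.8
tcp_pos: [0.5284, -0.2154, 0.1204]
ee_rot: [[0.184, 0.983, 0.003], [0.983, -0.184, -0.002], [-0.001, 0.003, -1.0]]
wrist_force: [-0.6, -0.4, 10.9]
opening: 0.0481
gripper_force: 26.6
```

```bash
python3 - <<'E'
from h import *
togo(.528,-.215,.12)
E
```

```text
t 13.8 tcp [ 0.5284 -0.2154  0.1204] yaw_y -0.185 F [-0.617  -0.3649 10.8601] M [-0.1736  0.1579  0.0027] grip 26.6 0.0481 j6 -0.301
tilt [ 0.0029 -0.002  -1.    ] tool travel [ 0.0003 -0.0005  0.0004] turn z deg None
```

{"fn": "send_rows", "kwargs": {
  "targets": [
    {"travel": [0,0,-0.0004],"angular": [0,0,3],"fingers": 0.04},
    {"travel": [0,0,0],"angular": [0,0,3],"fingers": 0.04},
    {"travel": [0,0,0],"angular": [0,0,3],"fingers": 0.04},
    {"travel": [0,0,0],"angular": [0,0,3],"fingers": 0.04},
    {"travel": [0,0,0],"angular": [0,0,0],"fingers": 0.04}
  ]
}}

```text
clock: 14.3
tcp_pos: [0.5285, -0.2154, 0.1206]
ee_rot: [[0.384, 0.923, 0.003], [0.923, -0.384, -0.002], [-0.001, 0.004, -1.0]]
wrist_force: [-1.4, -0.7, 10.3]
opening: 0.048
gripper_force: 26.6
```

```bash
python3 - <<'E'
from h import *
togo(.528,-.215,.12)
E
```

```text
t 14.3 tcp [ 0.5285 -0.2154  0.1206] yaw_y -0.3945 F [-1.3815 -0.6711 10.2913] M [-0.2639  0.0324 -0.0251] grip 26.6 0.048 j6 -0.092
tilt [ 0.003 -0.002 -1.   ] tool travel [ 0.0002 -0.0006  0.0006] turn z deg None
```

{"fn": "send_rows", "kwargs": {
  "targets": [
    {"travel": [0,0,0],"angular": [0,0,3],"fingers": 0.04},
    {"travel": [0,0,0],"angular": [0,0,3],"fingers": 0.04},
    {"travel": [0,0,0],"angular": [0,0,0],"fingers": 0.04}
  ]
}}

```text
clock: 14.6
tcp_pos: [0.5284, -0.2154, 0.1205]
ee_rot: [[0.479, 0.878, 0.003], [0.878, -0.479, -0.002], [-0.0, 0.004, -1.0]]
wrist_force: [-0.7, -1.4, 9.8]
opening: 0.0482
gripper_force: 26.6
```

```bash
python3 - <<'E'
from h import *
togo(.528,-.215,.12)
E
```

```text
t 14.6 tcp [ 0.5284 -0.2154  0.1205] yaw_y -0.4992 F [-0.7069 -1.4476  9.7758] M [-0.2857  0.1004  0.0275] grip 26.6 0.0482 j6 0.013
tilt [ 0.0029 -0.0021 -1.    ] tool travel [ 0.0002 -0.0006  0.0005] turn z deg None
```

{"fn": "send_rows", "kwargs": {
  "targets": [
    {"travel": [0,0,0],"angular": [0,0,3],"fingers": 0.04},
    {"travel": [0,0,0],"angular": [0,0,3],"fingers": 0.04},
    {"travel": [0,0,0],"angular": [0,0,0],"fingers": 0.04}
  ]
}}

```text
clock: 14.9
tcp_pos: [0.5284, -0.2155, 0.1206]
ee_rot: [[0.568, 0.823, 0.003], [0.823, -0.568, -0.002], [-0.0, 0.004, -1.0]]
wrist_force: [0.1, -2.0, 9.8]
opening: 0.0481
gripper_force: 26.6
```

```bash
python3 - <<'E'
from h import *
togo(.528,-.215,.12)
E
```

```text
t 14.9 tcp [ 0.5284 -0.2155  0.1206] yaw_y -0.6039 F [ 0.0936 -1.972   9.7696] M [-0.2905  0.0855 -0.0041] grip 26.6 0.0481 j6 0.118
tilt [ 0.0029 -0.0023 -1.    ] tool travel [ 0.0001 -0.0006  0.0006] turn z deg None
```

{"fn": "send_rows", "kwargs": {
  "targets": [
    {"travel": [0,0,0],"angular": [0,0,2],"fingers": 0.04},
    {"travel": [0,0,0],"angular": [0,0,2],"fingers": 0.04},
    {"travel": [0,0,0],"angular": [0,0,0],"fingers": 0.04}
  ]
}}

```text
clock: 15.2
tcp_pos: [0.5284, -0.2155, 0.1205]
ee_rot: [[0.624, 0.782, 0.003], [0.782, -0.624, -0.002], [-0.0, 0.004, -1.0]]
wrist_force: [-1.4, -1.4, 9.5]
opening: 0.0478
gripper_force: 26.6
```

```bash
python3 - <<'E'
from h import *
togo(.528,-.215,.12)
E
```

```text
t 15.2 tcp [ 0.5284 -0.2155  0.1205] yaw_y -0.6734 F [-1.4261 -1.3694  9.5335] M [-0.2989  0.1392  0.028 ] grip 26.6 0.0478 j6 0.187
tilt [ 0.0028 -0.0023 -1.    ] tool travel [ 0.0002 -0.0006  0.0005] turn z deg None
```

{"fn": "send_rows", "kwargs": {
  "targets": [
    {"travel": [0,0,0],"angular": [0,0,2],"fingers": 0.04},
    {"travel": [0,0,0],"angular": [0,0,2],"fingers": 0.04},
    {"travel": [0,0,0],"angular": [0,0,0],"fingers": 0.04}
  ]
}}

```text
clock: 15.5
tcp_pos: [0.5282, -0.2158, 0.1206]
ee_rot: [[0.677, 0.736, 0.002], [0.736, -0.677, -0.003], [-0.001, 0.004, -1.0]]
wrist_force: [-2.3, -2.8, 9.9]
opening: 0.0478
gripper_force: 26.5
```

```bash
python3 - <<'E'
from h import *
togo(.528,-.215,.12)
E
```

```text
t 15.5 tcp [ 0.5282 -0.2158  0.1206] yaw_y -0.7431 F [-2.3366 -2.8194  9.9327] M [-0.4416  0.1976  0.0991] grip 26.5 0.0478 j6 0.257
tilt [ 0.0024 -0.0029 -1.    ] tool travel [ 0.0004 -0.0007  0.0005] turn z deg None
```

The stop is being felt (Mz 0.1, sideways force rising). I nudge slightly further, then ease up.

{"fn": "send_rows", "kwargs": {
  "targets": [
    {"travel": [0,0,0],"angular": [0,0,2],"fingers": 0.04},
    {"travel": [0,0,0],"angular": [0,0,0],"fingers": 0.04}
  ]
}}

```text
clock: 15.7
tcp_pos: [0.5282, -0.2159, 0.1205]
ee_rot: [[0.702, 0.712, 0.002], [0.712, -0.702, -0.003], [-0.001, 0.004, -1.0]]
wrist_force: [-1.7, -2.1, 9.7]
opening: 0.0477
gripper_force: 26.4
```

```bash
python3 - <<'E'
from h import *
togo(.528,-.215,.12)
E
```

```text
t 15.7 tcp [ 0.5282 -0.2159  0.1205] yaw_y -0.7778 F [-1.7014 -2.1112  9.6676] M [-0.47    0.1962  0.1746] grip 26.4 0.0477 j6 0.291
tilt [ 0.0022 -0.0031 -1.    ] tool travel [ 0.0005 -0.0007  0.0005] turn z deg None
```

{"fn": "send_rows", "kwargs": {
  "targets": [
    {"travel": [0,0,-0.001],"angular": [0,0,0],"fingers": 0.04},
    {"travel": [0,0,-0.001],"angular": [0,0,0],"fingers": 0.04},
    {"travel": [0,0,-0.001],"angular": [0,0,0],"fingers": 0.04},
    {"travel": [0,0,-0.001],"angular": [0,0,0],"fingers": 0.04},
    {"travel": [0,0,0],"angular": [0,0,0],"fingers": 0.04}
  ]
}}

```text
clock: 16.2
tcp_pos: [0.5279, -0.2158, 0.1216]
ee_rot: [[0.702, 0.712, 0.0], [0.712, -0.702, -0.002], [-0.001, 0.002, -1.0]]
wrist_force: [1.1, -4.1, 0.9]
opening: 0.0478
gripper_force: 26.2
```

```bash
python3 - <<'E'
from h import *
togo(.528,-.215,.126)
E
```

```text
t 16.2 tcp [ 0.5279 -0.2158  0.1216] yaw_y -0.7779 F [ 1.1362 -4.1384  0.9182] M [-1.114  -0.5253  0.1884] grip 26.2 0.0478 j6 0.292
tilt [ 0.0005 -0.002  -1.    ] tool travel [ 0.0006 -0.0005 -0.0044] turn z deg None
```

{"fn": "send_rows", "kwargs": {
  "targets": [
    {"travel": [0,0,0],"angular": [0,0,-2],"fingers": 0.04},
    {"travel": [0,0,0],"angular": [0,0,0],"fingers": 0.04}
  ]
}}

```text
clock: 16.4
tcp_pos: [0.5281, -0.2155, 0.1227]
ee_rot: [[0.677, 0.736, 0.001], [0.736, -0.677, -0.002], [-0.0, 0.002, -1.0]]
wrist_force: [1.1, -4.6, 4.7]
opening: 0.0482
gripper_force: 26.6
```

```bash
python3 - <<'E'
from h import *
togo(.528,-.215,.126)
E
```

```text
t 16.4 tcp [ 0.5281 -0.2155  0.1227] yaw_y -0.7433 F [ 1.1281 -4.5745  4.7319] M [-0.8828 -0.3078  0.0266] grip 26.6 0.0482 j6 0.257
tilt [ 0.0013 -0.0016 -1.    ] tool travel [ 0.0003 -0.0004 -0.0033] turn z deg None
```

{"fn": "send_rows", "kwargs": {
  "targets": [
    {"travel": [0,0,-0.001],"angular": [0,0,0],"fingers": 0.04},
    {"travel": [0,0,0],"angular": [0,0,0],"fingers": 0.04}
  ]
}}

```text
clock: 16.6
tcp_pos: [0.5281, -0.2154, 0.1239]
ee_rot: [[0.677, 0.736, 0.002], [0.736, -0.677, -0.002], [-0.0, 0.002, -1.0]]
wrist_force: [1.8, -3.8, 5.3]
opening: 0.048
gripper_force: 26.6
```

```bash
python3 - <<'E'
from h import *
togo(.528,-.215,.126)
E
```

```text
t 16.6 tcp [ 0.5281 -0.2154  0.1239] yaw_y -0.7438 F [ 1.8176 -3.7845  5.2644] M [-0.934  -0.3851  0.0513] grip 26.6 0.048 j6 0.258
tilt [ 0.0016 -0.0016 -1.    ] tool travel [ 0.0002 -0.0004 -0.0021] turn z deg None
```

{"fn": "send_rows", "kwargs": {
  "targets": [
    {"travel": [0,0,-0.001],"angular": [0,0,0],"fingers": 0.04},
    {"travel": [0,0,0],"angular": [0,0,0],"fingers": 0.04}
  ]
}}

```text
clock: 16.8
tcp_pos: [0.5281, -0.2154, 0.1248]
ee_rot: [[0.677, 0.736, 0.001], [0.736, -0.677, -0.002], [-0.0, 0.002, -1.0]]
wrist_force: [1.5, -4.4, 5.0]
opening: 0.048
gripper_force: 26.6
```

{"fn": "send_rows", "kwargs": {
  "targets": [
    {"travel": [0,0,-0.001],"angular": [0,0,0],"fingers": 0.04},
    {"travel": [0,0,0],"angular": [0,0,0],"fingers": 0.04}
  ]
}}

```text
clock: 17.0
tcp_pos: [0.5281, -0.2154, 0.1256]
ee_rot: [[0.677, 0.736, 0.001], [0.736, -0.677, -0.002], [-0.0, 0.002, -1.0]]
wrist_force: [1.4, -3.9, 4.3]
opening: 0.0477
gripper_force: 26.6
```

{"fn": "send_rows", "kwargs": {
  "targets": [
    {"travel": [0,0,-0.001],"angular": [0,0,0],"fingers": 0.04},
    {"travel": [0,0,0],"angular": [0,0,0],"fingers": 0.04}
  ]
}}

```text
clock: 17.2
tcp_pos: [0.528, -0.2154, 0.126]
ee_rot: [[0.677, 0.736, 0.001], [0.736, -0.677, -0.001], [-0.0, 0.002, -1.0]]
wrist_force: [2.6, -5.2, 2.9]
opening: 0.0481
gripper_force: 26.4
```

```bash
python3 - <<'E'
from h import *
togo(.528,-.215,.126)
E
```

```text
t 17.2 tcp [ 0.528  -0.2154  0.126 ] yaw_y -0.7438 F [ 2.5628 -5.1832  2.9256] M [-1.1301 -0.5745  0.0102] grip 26.4 0.0481 j6 0.258
tilt [ 0.001  -0.0014 -1.    ] tool travel [ 0.0003 -0.0003 -0.    ] turn z deg None
```

{"fn": "send_rows", "kwargs": {
  "targets": [
    {"travel": [0,0,-0.001],"angular": [0,0,0],"fingers": 0.04},
    {"travel": [0,0,0],"angular": [0,0,0],"fingers": 0.04}
  ]
}}

```text
clock: 17.4
tcp_pos: [0.5279, -0.2154, 0.1262]
ee_rot: [[0.677, 0.736, 0.0], [0.736, -0.677, -0.001], [-0.001, 0.001, -1.0]]
wrist_force: [3.3, -6.2, -0.3]
opening: 0.0474
gripper_force: 26.5
```

{"fn": "send_rows", "kwargs": {
  "targets": [
    {"travel": [0,0,0],"angular": [0,0,-1],"fingers": 0.04},
    {"travel": [0,0,0],"angular": [0,0,0],"fingers": 0.04}
  ]
}}

```text
clock: 17.6
tcp_pos: [0.528, -0.2153, 0.1262]
ee_rot: [[0.664, 0.748, 0.001], [0.748, -0.664, -0.001], [-0.0, 0.001, -1.0]]
wrist_force: [2.3, -5.9, -0.5]
opening: 0.0477
gripper_force: 26.5
```

```bash
python3 - <<'E'
from h import *
togo(.528,-.215,.126)
E
```

```text
t 17.6 tcp [ 0.528  -0.2153  0.1262] yaw_y -0.7262 F [ 2.2636 -5.9339 -0.4959] M [-1.1381 -0.8044 -0.0104] grip 26.5 0.0477 j6 0.24
tilt [ 0.0007 -0.0008 -1.    ] tool travel [ 0.0002 -0.0002  0.0002] turn z deg None
```

Locked: it stands 12.8 mm below the rim and lifting no longer raises it. I relieve the side load and let go.

{"fn": "send_rows", "kwargs": {
  "targets": [
    {"travel": [-0.0003,0.0005,0],"angular": [0,0,0],"fingers": 0.04},
    {"travel": [0,0,0],"angular": [0,0,0],"fingers": 0.05},
    {"travel": [0,0,0],"angular": [0,0,0],"fingers": 0.06},
    {"travel": [0,0,0],"angular": [0,0,0],"fingers": 0.075},
    {"travel": [0,0,0],"angular": [0,0,0],"fingers": 0.085}
  ]
}}

```text
clock: 18.1
tcp_pos: [0.5272, -0.2145, 0.1264]
ee_rot: [[0.663, 0.748, -0.002], [0.748, -0.663, 0.002], [0.0, -0.003, -1.0]]
wrist_force: [0.1, -0.2, -0.5]
opening: 0.0848
gripper_force: 0.0
```

{"fn": "send_rows", "kwargs": {
  "targets": [
    {"travel": [0,0,0],"angular": [0,0,0],"fingers": 0.085},
    {"travel": [0,0,0],"angular": [0,0,0],"fingers": 0.085},
    {"travel": [0,0,-0.03],"angular": [0,0,0],"fingers": 0.085},
    {"travel": [0,0,-0.04],"angular": [0,0,0],"fingers": 0.085},
    {"travel": [0,0,-0.03],"angular": [0,0,0],"fingers": 0.085}
  ]
}}

```text
clock: 18.6
tcp_pos: [0.528, -0.2154, 0.2294]
ee_rot: [[0.664, 0.748, 0.001], [0.748, -0.664, -0.001], [0.0, 0.001, -1.0]]
wrist_force: [0.2, 0.3, 0.5]
opening: 0.085
gripper_force: 0.0
```

```bash
python3 - <<'E'
from h import *
c,s=np.cos(-.223),np.sin(-.223)
o=np.array([.5415,-.1535]);piv=o+.085*np.array([-s,c]);print("pivot",piv)
tip=lambda a:np.r_[piv+32e-3*np.sin(a)*np.array([c,s]),.065+.032*np.cos(a)]
print("off tip",tip(-.45),"on tip",tip(.45))
S=vision.grab_frame("scene");f=S["frame"]
for a in(-.45,): print("scene",proj(S,tip(a)),proj(S,np.r_[piv,.065]))
togo(*tip(-.45)[:2],.2)
print([ (proj(S,(.5277,-.2155,z))-[190,200])*6 for z in(.094,.145)])
cv2.imwrite("pics/c6.png",cv2.resize(f[200:300,190:320],None,fx=6,fy=6,interpolation=cv2.INTER_CUBIC))
E
```

```text
pivot [ 0.5603 -0.0706]
off tip [ 0.5467 -0.0675  0.0938] on tip [ 0.5739 -0.0737  0.0938]
scene [286.4124 252.6376] [290.8546 264.0088]
t 18.65 tcp [ 0.5301 -0.2165  0.2358] yaw_y -0.7256 F [ 1.2989 -0.685   4.976 ] M [-0.048  -0.0738  0.0091] grip 0.0 0.085 j6 0.239
tilt [ 0.0108 -0.0056 -0.9999] tool travel [ 0.1224 -0.0868  0.0352] turn z deg None
[array([303.6684, 543.7604]), array([288.9389, 452.9347])]
```

View pics/c6.png

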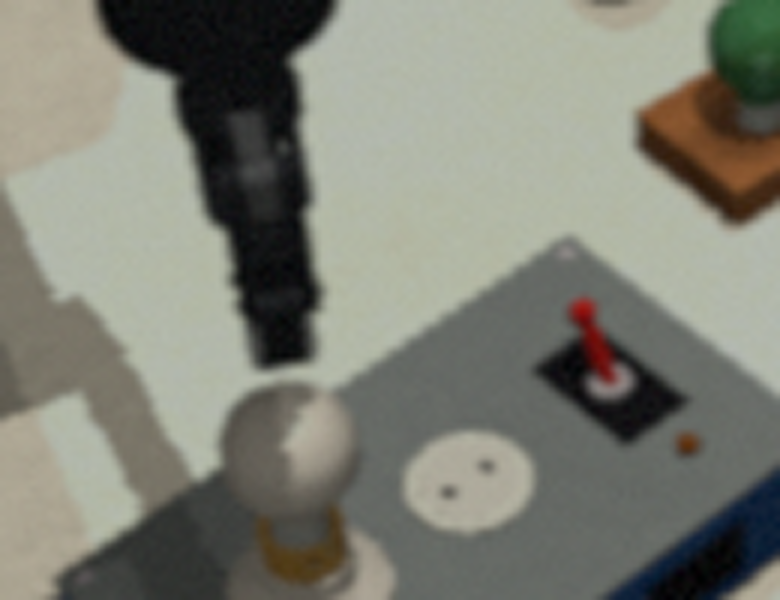

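The lamp stands upright and seated in the holder (crop (290,450)). The toggle tip is at scene (287.2,252), against (286.4,252.6) predicted, so they agree. I close the fingers, turn, and go to the near side of the toggle.

{"fn": "send_rows", "kwargs": {
  "targets": [
    {"travel": [0,0,0],"angular": [0,0,-7.2],"fingers": 0.0},
    {"travel": [0,0,0],"angular": [0,0,-7.2],"fingers": 0.0},
    {"travel": [0,0,0],"angular": [0,0,-7.2],"fingers": 0.0},
    {"travel": [0,0,0],"angular": [0,0,-7.2],"fingers": 0.0},
    {"travel": [0,0,0],"angular": [0,0,0],"fingers": 0.0}
  ]
}}

```text
clock: 19.15
tcp_pos: [0.5277, -0.2153, 0.227]
ee_rot: [[0.221, 0.975, -0.0], [0.975, -0.221, 0.0], [0.0, -0.0, -1.0]]
wrist_force: [-0.4, -0.0, -0.9]
opening: 0.0117
gripper_force: 0.0
```

```bash
python3 - <<'E'
from h import *
togo(.5145,-.0602,.083,-.223)
E
```

```text
t 19.15 tcp [ 0.5277 -0.2153  0.227 ] yaw_y -0.2233 F [-0.3565 -0.0282 -0.8781] M [ 0.0071 -0.0176 -0.0231] grip 0.0 0.0117 j6 -0.263
tilt [-0.0002  0.0001 -1.    ] tool travel [ 0.1483 -0.0472  0.1441] turn z deg -0.016605908676746963
```

{"fn": "send_rows", "kwargs": {
  "targets": [
    {"travel": [0.037,-0.012,0],"angular": [0,0,0],"fingers": 0.0},
    {"travel": [0.037,-0.012,0],"angular": [0,0,0],"fingers": 0.0},
    {"travel": [0.037,-0.012,0],"angular": [0,0,0],"fingers": 0.0},
    {"travel": [0.037,-0.011,0],"angular": [0,0,0],"fingers": 0.0},
    {"travel": [0,0,0.04],"angular": [0,0,0],"fingers": 0.0}
  ]
}}

```text
clock: 19.65
tcp_pos: [0.5182, -0.0572, 0.1937]
ee_rot: [[0.219, 0.976, 0.015], [0.976, -0.219, -0.001], [0.002, 0.014, -1.0]]
wrist_force: [0.2, -0.5, -0.3]
opening: 0.0001
gripper_force: 0.0
```

{"fn": "send_rows", "kwargs": {
  "targets": [
    {"travel": [0,0,0.04],"angular": [0,0,0],"fingers": 0.0},
    {"travel": [0,0,0.04],"angular": [0,0,0],"fingers": 0.0},
    {"travel": [0,0,0.024],"angular": [0,0,0],"fingers": 0.0},
    {"travel": [0,0,0],"angular": [0,0,0],"fingers": 0.0},
    {"travel": [0,0,0],"angular": [0,0,0],"fingers": 0.0}
  ]
}}

```text
clock: 20.15
tcp_pos: [0.5149, -0.0607, 0.0836]
ee_rot: [[0.223, 0.975, 0.0], [0.975, -0.223, -0.0], [-0.0, 0.0, -1.0]]
wrist_force: [-0.2, 0.1, 0.5]
opening: 0.0001
gripper_force: 0.0
```

{"fn": "send_rows", "kwargs": {
  "targets": [
    {"travel": [0,0.005,0],"angular": [0,0,0],"fingers": 0.0},
    {"travel": [0,0.005,0],"angular": [0,0,0],"fingers": 0.0},
    {"travel": [0,0,0],"angular": [0,0,0],"fingers": 0.0}
  ]
}}

```text
clock: 20.45
tcp_pos: [0.5263, -0.0634, 0.085]
ee_rot: [[0.222, 0.975, 0.004], [0.975, -0.222, -0.001], [-0.0, 0.004, -1.0]]
wrist_force: [0.4, 0.6, 0.2]
opening: -0.0
gripper_force: 0.0
```

{"fn": "send_rows", "kwargs": {
  "targets": [
    {"travel": [0,0.003,0],"angular": [0,0,0],"fingers": 0.0},
    {"travel": [0,0.003,0],"angular": [0,0,0],"fingers": 0.0},
    {"travel": [0,0,0],"angular": [0,0,0],"fingers": 0.0}
  ]
}}

```text
clock: 20.75
tcp_pos: [0.5301, -0.0641, 0.0834]
ee_rot: [[0.221, 0.975, -0.001], [0.975, -0.221, 0.0], [-0.0, -0.001, -1.0]]
wrist_force: [-3.6, 0.4, 2.5]
opening: -0.0002
gripper_force: 1.3
```

{"fn": "send_rows", "kwargs": {
  "targets": [
    {"travel": [0,0.003,0],"angular": [0,0,0],"fingers": 0.0},
    {"travel": [0,0.003,0],"angular": [0,0,0],"fingers": 0.0},
    {"travel": [0,0,0],"angular": [0,0,0],"fingers": 0.0}
  ]
}}

```text
clock: 21.05
tcp_pos: [0.5368, -0.0656, 0.0832]
ee_rot: [[0.221, 0.975, 0.001], [0.975, -0.221, -0.0], [-0.0, 0.001, -1.0]]
wrist_force: [-1.2, 0.0, 0.5]
opening: 0.0001
gripper_force: 0.7
```

{"fn": "send_rows", "kwargs": {
  "targets": [
    {"travel": [0,0.003,0],"angular": [0,0,0],"fingers": 0.0},
    {"travel": [0,0.003,0],"angular": [0,0,0],"fingers": 0.0},
    {"travel": [0,0.003,0],"angular": [0,0,0],"fingers": 0.0},
    {"travel": [0,0,0],"angular": [0,0,0],"fingers": 0.0}
  ]
}}

```text
clock: 21.45
tcp_pos: [0.5457, -0.0677, 0.0831]
ee_rot: [[0.221, 0.975, 0.001], [0.975, -0.221, -0.0], [-0.0, 0.001, -1.0]]
wrist_force: [-1.0, -0.3, -0.2]
opening: 0.0001
gripper_force: 0.2
```

{"fn": "send_rows", "kwargs": {
  "targets": [
    {"travel": [0,0.002,0],"angular": [0,0,0],"fingers": 0.0},
    {"travel": [0,0.002,0],"angular": [0,0,0],"fingers": 0.0},
    {"travel": [0,0,0],"angular": [0,0,0],"fingers": 0.0}
  ]
}}

```text
clock: 21.75
tcp_pos: [0.5491, -0.0685, 0.0831]
ee_rot: [[0.221, 0.975, 0.0], [0.975, -0.221, -0.0], [-0.0, 0.0, -1.0]]
wrist_force: [-1.1, 0.6, -0.2]
opening: 0.0002
gripper_force: 0.4
```

{"fn": "send_rows", "kwargs": {
  "targets": [
    {"travel": [0,0.002,0],"angular": [0,0,0],"fingers": 0.0},
    {"travel": [0,0,0],"angular": [0,0,0],"fingers": 0.0}
  ]
}}

```text
clock: 21.95
tcp_pos: [0.5509, -0.0689, 0.083]
ee_rot: [[0.221, 0.975, -0.0], [0.975, -0.221, -0.0], [-0.0, -0.0, -1.0]]
wrist_force: [-0.9, 0.5, -0.1]
opening: -0.0003
gripper_force: 0.5
```

{"fn": "send_rows", "kwargs": {
  "targets": [
    {"travel": [0,0.001,0],"angular": [0,0,0],"fingers": 0.0},
    {"travel": [0,0,0],"angular": [0,0,0],"fingers": 0.0}
  ]
}}

```text
clock: 22.15
tcp_pos: [0.5517, -0.069, 0.083]
ee_rot: [[0.221, 0.975, -0.0], [0.975, -0.221, -0.0], [-0.0, -0.0, -1.0]]
wrist_force: [-1.2, 0.5, -0.9]
opening: 0.0001
gripper_force: 0.6
```

{"fn": "send_rows", "kwargs": {
  "targets": [
    {"travel": [0,0.002,0],"angular": [0,0,0],"fingers": 0.0},
    {"travel": [0,0,0],"angular": [0,0,0],"fingers": 0.0}
  ]
}}

```text
clock: 22.35
tcp_pos: [0.5536, -0.0695, 0.0828]
ee_rot: [[0.221, 0.975, -0.001], [0.975, -0.221, 0.0], [-0.0, -0.001, -1.0]]
wrist_force: [-1.7, 0.6, -0.4]
opening: -0.0002
gripper_force: 0.7
```

{"fn": "send_rows", "kwargs": {
  "targets": [
    {"travel": [0,0.0015,0],"angular": [0,0,0],"fingers": 0.0},
    {"travel": [0,0,0],"angular": [0,0,0],"fingers": 0.0}
  ]
}}

```text
clock: 22.55
tcp_pos: [0.555, -0.0697, 0.0829]
ee_rot: [[0.221, 0.975, -0.001], [0.975, -0.221, 0.0], [-0.0, -0.001, -1.0]]
wrist_force: [-2.0, -0.1, -0.8]
opening: 0.0001
gripper_force: 0.9
```

```bash
python3 - <<'E'
from h import *
togo(.557,-.0705,.083,-.223)
E
```

```text
t 22.55 tcp [ 0.555  -0.0697  0.0829] yaw_y -0.223 F [-2.0262 -0.0811 -0.8336] M [ 0.0356  0.2996 -0.0284] grip 0.9 0.0001 j6 -0.003
tilt [-0.0007  0.0002 -1.    ] tool travel [-0.0003  0.0021 -0.0001] turn z deg 0.0009616340201118323
```

{"fn": "send_rows", "kwargs": {
  "targets": [
    {"travel": [0,0.0015,0],"angular": [0,0,0],"fingers": 0.0},
    {"travel": [0,0,0],"angular": [0,0,0],"fingers": 0.0}
  ]
}}

```text
clock: 22.75
tcp_pos: [0.5559, -0.0699, 0.0829]
ee_rot: [[0.221, 0.975, -0.002], [0.975, -0.221, 0.0], [-0.0, -0.002, -1.0]]
wrist_force: [-4.5, 1.9, -0.1]
opening: 0.0
gripper_force: 2.2
```

{"fn": "send_rows", "kwargs": {
  "targets": [
    {"travel": [0,0.001,0],"angular": [0,0,0],"fingers": 0.0},
    {"travel": [0,0,0],"angular": [0,0,0],"fingers": 0.0}
  ]
}}

```text
clock: 22.95
tcp_pos: [0.556, -0.0699, 0.0829]
ee_rot: [[0.221, 0.975, -0.004], [0.975, -0.221, 0.001], [-0.0, -0.004, -1.0]]
wrist_force: [-6.7, 2.5, 1.2]
opening: 0.0002
gripper_force: 3.6
```

{"fn": "send_rows", "kwargs": {
  "targets": [
    {"travel": [0,0.001,0],"angular": [0,0,0],"fingers": 0.0},
    {"travel": [0,0,0],"angular": [0,0,0],"fingers": 0.0}
  ]
}}

```text
clock: 23.15
tcp_pos: [0.5561, -0.07, 0.0828]
ee_rot: [[0.221, 0.975, -0.006], [0.975, -0.221, 0.001], [-0.0, -0.006, -1.0]]
wrist_force: [-9.9, 2.1, 3.7]
opening: -0.0002
gripper_force: 5.0
```

The toggle is at its end stop. I retract and check.

{"fn": "send_rows", "kwargs": {
  "targets": [
    {"travel": [0,-0.004,0],"angular": [0,0,0],"fingers": 0.0},
    {"travel": [0,-0.02,0],"angular": [0,0,0],"fingers": 0.0},
    {"travel": [0,-0.02,-0.01],"angular": [0,0,0],"fingers": 0.0},
    {"travel": [0,0,-0.04],"angular": [0,0,0],"fingers": 0.0},
    {"travel": [0,0,-0.04],"angular": [0,0,0],"fingers": 0.0}
  ]
}}

```text
clock: 23.65
tcp_pos: [0.5153, -0.0607, 0.1734]
ee_rot: [[0.221, 0.975, 0.0], [0.975, -0.221, -0.0], [-0.0, 0.0, -1.0]]
wrist_force: [1.5, -0.1, 1.0]
opening: -0.0002
gripper_force: 0.0
```

{"fn": "send_rows", "kwargs": {
  "targets": [
    {"travel": [0,-0.03,-0.04],"angular": [0,0,0],"fingers": 0.0},
    {"travel": [0,-0.04,0],"angular": [0,0,0],"fingers": 0.0},
    {"travel": [0,0,0],"angular": [0,0,0],"fingers": 0.0},
    {"travel": [0,0,0],"angular": [0,0,0],"fingers": 0.0},
    {"travel": [0,0,0],"angular": [0,0,0],"fingers": 0.0}
  ]
}}

```text
clock: 24.15
tcp_pos: [0.4485, -0.0456, 0.2133]
ee_rot: [[0.221, 0.975, 0.002], [0.975, -0.221, -0.0], [-0.0, 0.002, -1.0]]
wrist_force: [-0.2, 0.7, -0.1]
opening: -0.0001
gripper_force: 0.0
```

```bash
python3 - <<'E'
from h import *
togo(.5,-.06,.2)
f=vision.grab_frame("scene")["frame"]
cv2.imwrite("pics/c7.png",cv2.resize(f[160:320,190:400],(788,600),interpolation=cv2.INTER_CUBIC))
E
```

```text
t 24.15 tcp [ 0.4485 -0.0456  0.2133] yaw_y -0.2231 F [-0.2484  0.7    -0.0619] M [-0.0042 -0.0241 -0.0016] grip 0.0 -0.0001 j6 -0.004
tilt [ 0.002  -0.0005 -1.    ] tool travel [-0.0026  0.0534  0.0134] turn z deg None
```

View pics/c7.png

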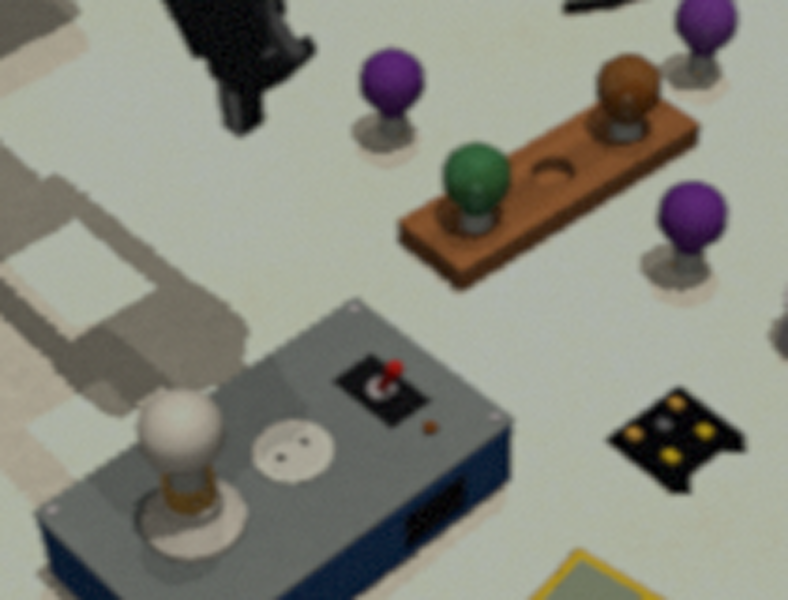

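The lamp stands upright in the holder (crop (182,450)), the toggle leans to the far side (crop (393,370)), and the green and amber lamps are undisturbed. Handing in.

```bash
python3 -c "
from rig import finish_job
print(finish_job())"
```

```text
the job is handed in; nothing more can be done
None
```

The white lamp is locked upright in the lampholder, about 12.8 mm below the rim by arm position. The toggle is pushed to its far stop, and the job was handed in after about 24 s; no verdict came back.

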